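# Load the tape caddy and hold it level off the bench

## Task

The two-reel caddy has one empty spindle: put the spare reel standing on the table onto it, all the way down. Then lift the loaded caddy by its grip bar well clear of the table, about 15 cm up, and finish while still holding it there, level and steady, by the bar alone with both reels aboard. Leave the other things on the table alone.

Things in the scene. Friction and masses are not known exactly. Their poses are not given: they have to be found in the camera images.
- caddy: Loose two-reel caddy, about 0.34 kg without reels: an aluminium base plate 84 mm (its x) by 250 mm (its y) and 8 mm thick, standing flat on the table, with an upright steel spindle near each end (on its y axis, 92 mm either side of the middle) and a raised wooden grip bar over the middle. It may stand turned any way about the vertical. Origin: centre of the plate's underside; z up. With a like reel on each spindle it balances at the middle.
- empty_spindle (a point): Foot of the empty spindle, on its axis, on the plate's upper face (8 mm above the underside), 92 mm from the caddy's origin along the caddy's +y. The spindle is 15 mm in diameter and 51 mm tall, the top 8 mm tapering to a 6 mm tip.
- full_spindle (a point): Foot of the other, identical spindle, 92 mm along the caddy's -y; the loaded reel sits on it.
- grip_bar (a point): Centre of the wooden grip bar, 78 mm above the caddy's underside, midway between the spindles. The bar is 52 mm long along the caddy's y, 16 mm thick along the caddy's x, 18 mm tall (top 87 mm above the underside), on two thin upright posts (9 mm diameter, 18 mm either side of its centre); open space beneath and beside it. To be taken from above across its 16 mm thickness.
- spare_reel: Loose full reel of weight tape, all dark grey with a thin white ring round the bore, standing on a flange on the table: a cylinder 54 mm in diameter and 40 mm tall with a 20 mm through bore, about 0.12 kg; both ends alike. Origin: centre of its underside; z is its axis, up. Fully down on a spindle its underside rests on the plate and the spindle tip stands 11 mm above its top.
- loaded_reel: Identical reel already on the full spindle, loose there, underside on the plate. Origin: centre of its underside; z up.
- tape_roll: Bystander: roll of packing tape lying flat, 72 mm diameter, 18 mm tall, on the far side. Origin: centre of its underside.
- marker_red: Bystander: felt marker lying on the far side, right of the tape roll, 124 mm long (its y), 14 mm thick. Origin: centre of its underside.
- hybrid_08: Bystander: black golf club head, 65 x 105 x 75 mm, at the right. Origin: centre of its underside.
- hybrid_03: Bystander: black golf club head, 65 x 105 x 75 mm, at the far left. Origin: centre of its underside.
Things that resemble listed ones, but are neither listed nor needed, are in the scene too. What is shaped like the spare_reel but yellow is not meant. Leave any orange look-alike of the loaded_reel alone.

How it is judged:
By the outcome, as a careful person would: the job done as asked, in the order asked, and still so for the second after the job is handed in, while the arm keeps its last pose, push and grip.
It also fails if it takes over 64 s, if anything falls off the work surface, if the arm or the gripper's body presses on something with over 40 N, if the wrist force passes 120 N, or if a joint passes its speed limit or range.

## Robot

A 6-joint arm with a two-finger parallel gripper is mounted at the origin on a cart in front of the work surface, level with it; the furniture and walls round the work are solid. World frame = base frame: x ahead of the robot, y to its left, z up, the work surface at z = 0. Lengths are in m, angles in rad, forces in N, time in s.
With the tool pointing down it reaches from about 0.375 to 0.975 m from the base axis. Payload 3.8 kg.
Tool frame: the origin (TCP) lies at the very end of the fingers, on their centre line; the grasp point (between the pads) lies 19 mm behind it; z points along the fingers, y is the line along which they close (so a half turn about z gives the same grasp; the last joint's range is limited). The gripper opens to 85 mm and grips with 20 to 120 N. Pads are 22 mm wide; open, the fingers measure 114 mm over their backs; the gripper's body (76 mm by 85 mm) begins 54 mm behind the grasp point. The pads swing forward as they close: fully open they stand 13 mm farther back than shut.
Start: joints at [-1.376, 0.264, 1.604, -0, 1.274, -0.037], TCP at [0.155, -0.657, 0.231] pointing down, gripper open.
Joint ranges: [-2.63, 2.63], [-0.94, 2.18], [0.31, 2.57], [-1.31, 4.45], [0, 2.66], [-2.55, 2.55]. Speed limits (rad/s): [2.57, 2.57, 3.14, 3.14, 3.14, 3.14].

## Interface

Orientations are given as a rotation vector (axis times angle).
In Python, from workcell import read_state, read_camera, calibration, finish_job gives the robot as it stands.
- The arm moves only by the tool step_arm, never from a script. Its argument "commands" is a list of rows, each an object of numbers: "fingers": the gripper's target within -1 to 1 (shut at 1, half-way at 0, fully open at -1); "dx", "dy", "dz": the shift along the tool's x, y, z in m; "roll": the turn about the tool's z in degrees. In form: [{"fingers": .., "dx": .., "dy": .., "dz": .., "roll": ..}, ...]. A call has 1 to 8 rows; each row is the pose to reach, as a shift and turn from the pose commanded when the call began, along the tool's axes at that moment; what a row does not reach only later rows make up. A row lasts 1/8 s, in which the tool goes at most 62.5 mm and 10.7 degrees, less where a joint would pass 70% of its speed; a pose out of reach is approached as far as the arm can. A call with a gripper value outside its range is refused whole. The fingers move at their own pace and stop on an object; "squeeze" is the grip in N (left out, the last holds). Time passes only in rows, so rows that repeat a pose let the fingers close. It gives the time, the measured TCP pose, the force, the opening and the grip force at its end, in the units of the state.
- read_state(): the state, without advancing time (a new reading comes with each control period).
- read_camera(name): name is "side" or "top"; returns (picture, depth): 480x640x3 uint8, blue, green, red; 480x640 float32, m along the optical axis (not along the pixel's ray), 0 where there is no reading.
- calibration(name): a dict with "intrinsics" (3x3 intrinsics, pixels), "k1" (the pictures are not rectified: a ray, as slopes to the right and down, at radius r is drawn at 1 + k1 r^2 times it, then the intrinsics apply), "world_to_cam" (4x4, takes a point from world to camera coordinates). Camera axes: x right, y up, looking along -z (the intrinsics and any distortion apply to the point x, -y, -z); pixel columns grow to the right and rows downward; lengths in m; the calibration is good to about 2 mm. A picture is of the moment at which its call begins. calibration takes no time and is no camera call.
- finish_job(): hands the job in; it is judged then, once.
The state is a dict: "time": time; "q": joint angles; "joint_vel": joint speeds; "joint_torque": joint torques, N m; "tool_pos": TCP position; "tcp_rot": TCP orientation; "wrist_force": force on the tool from outside, world axes, zero at the start; "torque": the same for the moment, N m; "width": opening from 0.0 (shut) to 1.0 (fully open); "grip_force": force on a finger pad.
Only numpy, scipy, OpenCV 4.12 (cv2) and the standard library are available. Lean on these libraries where they do the work, as an engineer would, in place of code of your own. Each camera call takes 0.05 s, during which the arm holds its last target. There are 200 camera calls.

## Working session

There is one attempt and no reset: what is moved stays moved. The work goes in short steps, Python scripts to look and compute and a tool call to move; the robot and the scene stay as the last step left them, time stands still between calls to the robot, and variables do not carry over. Pictures are saved under pics/ and viewed, at most 10 in all, crops included, and the job is handed in when it is done.

Besides the shell and the picture viewer there is one more tool, called after ">>>" in YAML: its name, and indented under it one key for each argument. step_arm: Moves the arm, as the interface text tells. Its arguments: {"type":"object","properties":{"commands":{"type":"array","items":{"type":"object","properties":{"fingers":{"type":"number"},"dx":{"type":"number"},"dy":{"type":"number"},"dz":{"type":"number"},"roll":{"type":"number"}}}},"squeeze":{"type":"number"}},"required":["commands"]}

```bash
mkdir -p pics
cat > h.py <<'E'
import numpy as np, cv2
from workcell import read_state, read_camera, calibration, finish_job
def cloud(name, d):
    c=calibration(name);K=np.array(c["intrinsics"],float);k1=c["k1"]
    v,u=np.mgrid[0:480,0:640].astype(float)
    xd=(u-K[0,2])/K[0,0];yd=(v-K[1,2])/K[1,1]
    x,y=xd.copy(),yd.copy()
    for _ in range(20):
        s=1+k1*(x*x+y*y);x,y=xd/s,yd/s
    P=np.stack([x*d,-y*d,-d,np.ones_like(d)],-1)
    W=P@np.linalg.inv(np.array(c["world_to_cam"])).T
    W=W[...,:3];W[d<=0]=np.nan
    return W
def snap(name,tag):
    im,d=read_camera(name);cv2.imwrite(f"pics/{tag}.png",im);np.save(f"{tag}.npy",d);return im,cloud(name,d.astype(float))
E
python3 - <<'E'
from h import *
np.set_printoptions(precision=4,suppress=True)
for n in("top","side"):
    im,W=snap(n,n+"0"); print(n,np.linalg.inv(np.array(calibration(n)["world_to_cam"]))[:3,3],W[240,320])
print(read_state())
E
```

```text
top [ 0.4105 -0.0143  1.1925] [ 0.6267 -0.0437  0.0015]
side [0.5854 1.1104 0.5596] [ 0.6257 -0.204   0.0324]
{'time': 0.1, 'q': array([-1.3759,  0.2647,  1.6053,  0.    ,  1.2737, -0.0369]), 'joint_vel': array([-0.0016, -0.001 , -0.0017,  0.    ,  0.0008,  0.0002]), 'joint_torque': array([ -0.0004, -51.6708, -36.859 ,   0.    ,   0.0062,  -0.    ]), 'tool_pos': array([ 0.1549, -0.6563,  0.23  ]), 'tcp_rot': array([-3.1184, -0.3631,  0.0002]), 'wrist_force': array([ 0.1803, -0.38  , -0.2816]), 'torque': array([-0.0172, -0.0301, -0.0216]), 'grip_force': 0.0, 'width': 1.0034286737131013}
```

View pics/top0.png

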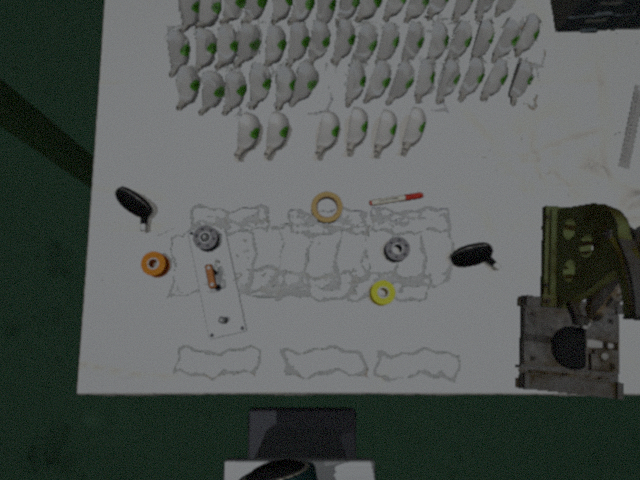

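View pics/side0.png

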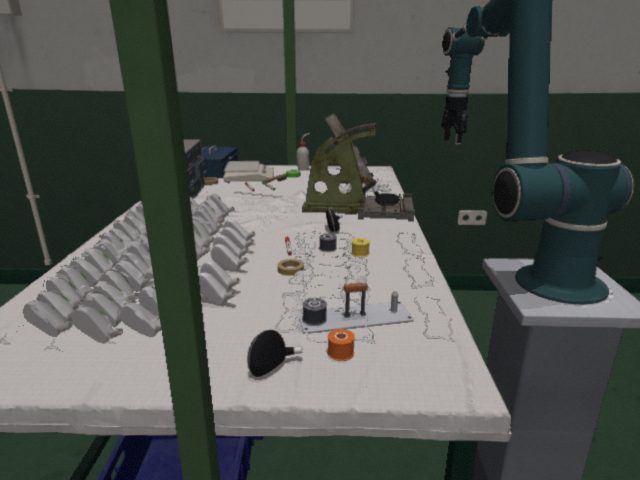

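Top view: the spare-reel candidates are the dark grey reel at (397,248), yellow at (382,292), orange at (155,263), and the grey reel already on the caddy at (206,238). The free dark grey one at (397,248), with the white bore ring, fits. The empty spindle is at (223,320) and the bar at (211,276). I'll confirm the reel in a crop and measure.

```bash
cat > m.py <<'E'
from h import *
np.set_printoptions(precision=4,suppress=True)
def circ(W,u,v,r,z0,z1):
    Q=W[v-r:v+r,u-r:u+r].reshape(-1,3);Q=Q[(Q[:,2]>z0)&(Q[:,2]<z1)]
    c,R=cv2.minEnclosingCircle(Q[:,:2].astype(np.float32)*1000)
    return len(Q),np.array(c)/1000,R,np.median(Q,0),Q
E
python3 - <<'E'
from m import *
im=cv2.imread("pics/top0.png");W=cloud("top",np.load("top0.npy").astype(float))
for n,a in dict(spare=(397,248,20,.033,.047),loaded=(206,238,20,.042,.054),bar=(211,276,20,.078,.1),spin=(223,320,10,.03,.07),plate=(215,290,60,.004,.012)).items():
    r=circ(W,*a);print(n,r[0],r[1],r[2],r[3],r[4].mean(0))
S=cloud("side",np.load("side0.npy").astype(float))
for n,a in dict(spare=(328,240,14,.005,.06),bar=(356,288,16,.07,.1),spin=(394,300,14,.02,.07),loaded=(314,308,22,.042,.06)).items():
    r=circ(S,*a);print("side",n,r[0],r[1],r[2],r[3],r[4].mean(0),r[4].max(0) if r[0] else 0)
a=cv2.resize(im[200:350,130:270],None,fx=2.8,fy=3.5)
a=cv2.resize(im[210:350,140:250],(470,598),interpolation=cv2.INTER_CUBIC);b=cv2.resize(im[225:315,360:420],(320,480),interpolation=cv2.INTER_CUBIC)
b=cv2.copyMakeBorder(b,0,118,0,0,cv2.BORDER_CONSTANT)
cv2.imwrite("pics/crop0.png",cv2.convertScaleAbs(np.hstack([a,b]),alpha=1.6))
E
```

```text
spare 394 [ 0.602  -0.2125] 27.033761978149414 [ 0.602  -0.2126  0.0395] [ 0.6017 -0.2124  0.0394]
loaded 416 [0.6244 0.2106] 27.422454833984375 [0.6244 0.2098 0.048 ] [0.6246 0.2097 0.048 ]
bar 192 [0.5351 0.1898] 26.207027435302734 [0.5346 0.1878 0.086 ] [0.5348 0.1879 0.0857]
spin 50 [0.446  0.1675] 7.563884258270264 [0.4458 0.1657 0.0528] [0.4458 0.1659 0.0506]
plate 4150 [0.5191 0.1944] 188.17799377441406 [0.514  0.1785 0.0074] [0.518  0.1815 0.0074]
side spare 347 [ 0.6253 -0.2911] 109.7393798828125 [ 0.5984 -0.2023  0.0256] [ 0.5998 -0.2322  0.0255] [ 0.652  -0.184   0.0429]
side bar 214 [0.536  0.1902] 25.907329559326172 [0.5362 0.193  0.0829] [0.536  0.1929 0.0818] [0.5613 0.2034 0.0897]
side spin 107 [0.4477 0.1685] 8.104548454284668 [0.4474 0.1708 0.0401] [0.4472 0.1704 0.0402] [0.454  0.1765 0.0606]
side loaded 283 [0.624  0.2078] 29.037866592407227 [0.625  0.2147 0.0486] [0.6249 0.2137 0.0486] [0.6507 0.2366 0.0599]
```

View pics/crop0.png

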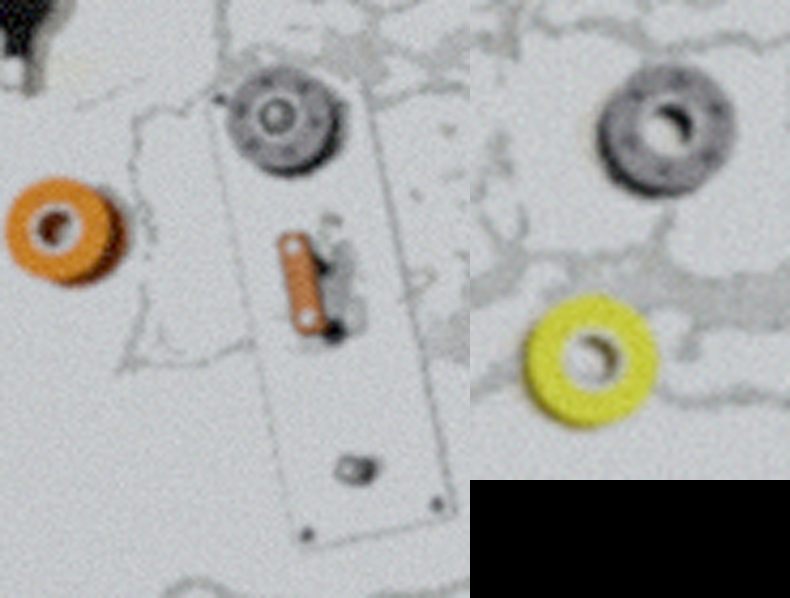

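The crop confirms it: dark grey reel with an open bore and white ring at (397,248), yellow is a separate reel. The caddy's empty spindle end is nearest the robot. Measured heights (0.039, 0.048, 0.086) and spacings (92 mm) match the description.

```bash
cat > go.py <<'E'
from h import *
from scipy.spatial.transform import Rotation as Ro
np.set_printoptions(precision=4,suppress=True)
def plan(*targets,yaw=None):
    s=read_state();R=Ro.from_rotvec(s["tcp_rot"]).as_matrix();p=s["tool_pos"]
    print("p",p,"ydir",R[:,1],"zdir",R[:,2],"q6",s["q"][5],"t",s["time"],"w",s["width"],"F",s["wrist_force"])
    for t in targets: print(t,"-> d",R.T@(np.array(t)-p))
    if yaw is not None:
        d=np.array([np.cos(yaw),np.sin(yaw),0]);e=R.T@d
        a=np.degrees(np.arctan2(-e[0],e[1]));print("roll",(a+90)%180-90)
E
python3 - <<'E'
from go import *
s=np.array([.446,.1668]);l=np.array([.6244,.2102]);v=l-s;yaw=np.arctan2(v[1],v[0])+np.pi/2
print("sep",np.hypot(*v),"mid",(s+l)/2,"yaw",yaw)
plan((.602,-.2125,.231),(.40,-.40,.231),(.602,-.2125,.08),(.602,-.2125,.009),yaw=yaw)
W=cloud("top",np.load("top0.npy").astype(float))
for x0,x1 in((.15,.3),(.3,.45),(.45,.6),(.6,.75)):
  for y0 in (-.8,-.7,-.6,-.5,-.4,-.3):
    m=(W[...,0]>x0)&(W[...,0]<x1)&(W[...,1]>y0)&(W[...,1]<y0+.1)
    print(x0,y0,W[m][:,2].max() if m.any() else None)
E
```

```text
sep 0.18360315901421734 mid [0.5352 0.1885] yaw 1.8094342558768803
p [ 0.1549 -0.6563  0.23  ] ydir [ 0.2298 -0.9732 -0.0021] zdir [-0.0004  0.0021 -1.    ] q6 -0.03692140837114941 t 0.1 w 1.0034286737131013 F [ 0.1803 -0.38   -0.2816]
(0.602, -0.2125, 0.231) -> d [ 0.5371 -0.3292 -0.0002]
(0.4, -0.4, 0.231) -> d [ 0.2974 -0.1931 -0.0005]
(0.602, -0.2125, 0.08) -> d [ 0.537  -0.3289  0.1508]
(0.602, -0.2125, 0.009) -> d [ 0.537  -0.3287  0.2218]
roll -0.3902636734499083
0.15 -0.8 0.004145665307023982
0.15 -0.7 0.04383124501199753
0.15 -0.6 0.03786392282416484
0.15 -0.5 0.005849626564801147
0.15 -0.4 0.00725648716815952
0.15 -0.3 0.005860792769889267
0.3 -0.8 0.006140193683735529
0.3 -0.7 0.055858511307887104
0.3 -0.6 0.32341139537453023
0.3 -0.5 0.05170301679180156
0.3 -0.4 0.00931660475943663
0.3 -0.3 0.010172075104396106
0.45 -0.8 0.003204392201862971
0.45 -0.7 0.26339789409135594
0.45 -0.6 0.3219057018954886
0.45 -0.5 0.06907936884060195
0.45 -0.4 0.07733436212823719
0.45 -0.3 0.04465826535845108
0.6 -0.8 0.02522546659028735
0.6 -0.7 0.25490965044994685
0.6 -0.6 0.26875719240425955
0.6 -0.5 0.06890330027131353
0.6 -0.4 0.07672294613392872
0.6 -0.3 0.043992489165804116
```

>>> step_arm:
  commands:
    - {"fingers": -1,"dx": 0.04,"dy": -0.05,"dz": 0,"roll": -0.4}
    - {"fingers": -1,"dx": 0.08,"dy": -0.1,"dz": 0,"roll": -0.4}
    - {"fingers": -1,"dx": 0.12,"dy": -0.145,"dz": 0,"roll": -0.4}
    - {"fingers": -1,"dx": 0.166,"dy": -0.187,"dz": 0,"roll": -0.4}
    - {"fingers": -1,"dx": 0.22,"dy": -0.21,"dz": 0,"roll": -0.4}
    - {"fingers": -1,"dx": 0.275,"dy": -0.235,"dz": 0,"roll": -0.4}
    - {"fingers": -1,"dx": 0.333,"dy": -0.256,"dz": 0,"roll": -0.4}
    - {"fingers": -1,"dx": 0.39,"dy": -0.28,"dz": 0,"roll": -0.4}
  squeeze: 40

```text
time: 1.1
tool_pos: [0.4716, -0.2934, 0.2311]
tcp_rot: [3.119, 0.374, -0.0]
wrist_force: [0.8, -0.9, -0.2]
width: 1.001
grip_force: 0.0
```

```bash
python3 -c "
from go import *
plan((.602,-.2125,.23),(.602,-.2125,.08),(.602,-.2125,.009),yaw=1.8094)"
```

```text
p [ 0.4716 -0.2934  0.2311] ydir [ 0.2365 -0.9716  0.0002] zdir [-0.     -0.0002 -1.    ] q6 0.730812161574348 t 1.1 w 1.0012737947370094 F [ 0.8483 -0.8617 -0.2227]
(0.602, -0.2125, 0.23) -> d [ 0.1459 -0.0478  0.0011]
(0.602, -0.2125, 0.08) -> d [ 0.1459 -0.0478  0.1511]
(0.602, -0.2125, 0.009) -> d [ 0.1459 -0.0478  0.2221]
roll 0.00901199521481999
```

>>> step_arm:
  commands:
    - {"fingers": -1,"dx": 0.055,"dy": -0.018,"dz": 0}
    - {"fingers": -1,"dx": 0.105,"dy": -0.035,"dz": 0}
    - {"fingers": -1,"dx": 0.146,"dy": -0.048,"dz": 0.02}
    - {"fingers": -1,"dx": 0.146,"dy": -0.048,"dz": 0.07}
    - {"fingers": -1,"dx": 0.146,"dy": -0.048,"dz": 0.11}
    - {"fingers": -1,"dx": 0.146,"dy": -0.048,"dz": 0.13}
    - {"fingers": -1,"dx": 0.146,"dy": -0.048,"dz": 0.13}

```text
invalid input
```

```bash
python3 -c "
from go import *
plan((.602,-.2125,.009),yaw=1.8094)"
```

```text
p [ 0.4716 -0.2934  0.2311] ydir [ 0.2365 -0.9716  0.0002] zdir [-0.     -0.0002 -1.    ] q6 0.730812161574348 t 1.1 w 1.0012737947370094 F [ 0.8483 -0.8617 -0.2227]
(0.602, -0.2125, 0.009) -> d [ 0.1459 -0.0478  0.2221]
roll 0.00901199521481999
```

Every row needs all its fields.

>>> step_arm:
  commands:
    - {"fingers": -1,"dx": 0.055,"dy": -0.018,"dz": 0,"roll": 0}
    - {"fingers": -1,"dx": 0.105,"dy": -0.035,"dz": 0,"roll": 0}
    - {"fingers": -1,"dx": 0.146,"dy": -0.048,"dz": 0.02,"roll": 0}
    - {"fingers": -1,"dx": 0.146,"dy": -0.048,"dz": 0.07,"roll": 0}
    - {"fingers": -1,"dx": 0.146,"dy": -0.048,"dz": 0.11,"roll": 0}
    - {"fingers": -1,"dx": 0.146,"dy": -0.048,"dz": 0.13,"roll": 0}
    - {"fingers": -1,"dx": 0.146,"dy": -0.048,"dz": 0.13,"roll": 0}

```text
time: 1.98
tool_pos: [0.5994, -0.2132, 0.0994]
tcp_rot: [-3.117, -0.374, 0.006]
wrist_force: [0.1, 0.0, -0.3]
width: 1.004
grip_force: 0.0
```

```bash
python3 -c "
from go import *
plan((.602,-.2125,.009),yaw=1.8094)"
```

```text
p [ 0.5994 -0.2132  0.0994] ydir [ 0.2363 -0.9717 -0.0023] zdir [-0.0037  0.0015 -1.    ] q6 0.9512638770692913 t 1.975 w 1.0041287555549339 F [ 0.0533  0.0065 -0.3156]
(0.602, -0.2125, 0.009) -> d [0.003  0.0001 0.0903]
roll -0.0009589485276819687
```

>>> step_arm:
  commands:
    - {"fingers": -1,"dx": 0.003,"dy": 0,"dz": 0.03,"roll": 0}
    - {"fingers": -1,"dx": 0.003,"dy": 0,"dz": 0.06,"roll": 0}
    - {"fingers": -1,"dx": 0.003,"dy": 0,"dz": 0.08,"roll": 0}
    - {"fingers": -1,"dx": 0.003,"dy": 0,"dz": 0.09,"roll": 0}
    - {"fingers": -1,"dx": 0.003,"dy": 0,"dz": 0.09,"roll": 0}
    - {"fingers": 1,"dx": 0.003,"dy": 0,"dz": 0.09,"roll": 0}
    - {"fingers": 1,"dx": 0.003,"dy": 0,"dz": 0.09,"roll": 0}
    - {"fingers": 1,"dx": 0.003,"dy": 0,"dz": 0.09,"roll": 0}
  squeeze: 40

```text
time: 2.98
tool_pos: [0.605, -0.2135, 0.013]
tcp_rot: [3.118, 0.374, 0.004]
wrist_force: [-0.5, 0.5, 4.9]
width: 0.624
grip_force: 42.3
```

>>> step_arm:
  commands:
    - {"fingers": 1,"dx": 0,"dy": 0,"dz": 0,"roll": 0}
    - {"fingers": 1,"dx": 0,"dy": 0,"dz": 0,"roll": 0}
    - {"fingers": 1,"dx": 0,"dy": 0,"dz": 0,"roll": 0}
    - {"fingers": 1,"dx": 0,"dy": 0,"dz": 0,"roll": 0}

```text
time: 3.48
tool_pos: [0.605, -0.2135, 0.013]
tcp_rot: [3.118, 0.374, 0.004]
wrist_force: [-0.4, -0.2, 6.1]
width: 0.626
grip_force: 42.4
```

>>> step_arm:
  commands:
    - {"fingers": 1,"dx": 0,"dy": 0,"dz": -0.01,"roll": 0}
    - {"fingers": 1,"dx": 0,"dy": 0,"dz": -0.04,"roll": 0}
    - {"fingers": 1,"dx": 0,"dy": 0,"dz": -0.08,"roll": 0}
    - {"fingers": 1,"dx": 0,"dy": 0,"dz": -0.12,"roll": 0}
    - {"fingers": 1,"dx": 0,"dy": 0,"dz": -0.15,"roll": 0}
    - {"fingers": 1,"dx": 0,"dy": 0,"dz": -0.15,"roll": 0}
    - {"fingers": 1,"dx": 0,"dy": 0,"dz": -0.15,"roll": 0}

```text
time: 4.35
tool_pos: [0.6027, -0.2125, 0.1598]
tcp_rot: [-3.118, -0.374, 0.003]
wrist_force: [-0.6, 0.1, -1.9]
width: 0.624
grip_force: 42.4
```

```bash
python3 -c "
from go import *
plan((.446,.1668,.16),yaw=1.8094)"
```

```text
p [ 0.6027 -0.2125  0.1598] ydir [ 0.2365 -0.9716 -0.0013] zdir [-0.002   0.0008 -1.    ] q6 0.953996215329754 t 4.35 w 0.623884935170822 F [-0.5881  0.1408 -1.9374]
(0.446, 0.1668, 0.16) -> d [-0.0626 -0.4056  0.0004]
roll 0.011121557113654035
```

>>> step_arm:
  commands:
    - {"fingers": 1,"dx": -0.004,"dy": -0.03,"dz": 0,"roll": 0}
    - {"fingers": 1,"dx": -0.013,"dy": -0.085,"dz": 0,"roll": 0}
    - {"fingers": 1,"dx": -0.022,"dy": -0.14,"dz": 0,"roll": 0}
    - {"fingers": 1,"dx": -0.031,"dy": -0.2,"dz": 0,"roll": 0}
    - {"fingers": 1,"dx": -0.04,"dy": -0.26,"dz": 0,"roll": 0}
    - {"fingers": 1,"dx": -0.049,"dy": -0.315,"dz": 0,"roll": 0}
    - {"fingers": 1,"dx": -0.057,"dy": -0.37,"dz": 0,"roll": 0}
    - {"fingers": 1,"dx": -0.063,"dy": -0.4,"dz": 0,"roll": 0}

```text
time: 5.35
tool_pos: [0.4449, 0.1624, 0.1587]
tcp_rot: [3.119, 0.377, -0.007]
wrist_force: [0.1, 0.4, -0.9]
width: 0.629
grip_force: 42.6
```

>>> step_arm:
  commands:
    - {"fingers": 1,"dx": 0,"dy": 0,"dz": 0,"roll": 0}
    - {"fingers": 1,"dx": 0,"dy": 0,"dz": 0,"roll": 0}
    - {"fingers": 1,"dx": 0,"dy": 0,"dz": 0,"roll": 0}
    - {"fingers": 1,"dx": 0,"dy": 0,"dz": 0,"roll": 0}

```text
time: 5.85
tool_pos: [0.4482, 0.1599, 0.161]
tcp_rot: [3.119, 0.372, -0.001]
wrist_force: [0.0, -0.1, -0.6]
width: 0.628
grip_force: 42.6
```

```bash
python3 -c "
from go import *
plan((.446,.1668,.16),(.446,.1668,.08),yaw=1.8094)
im,W=snap('side','side1');im2,W2=snap('top','top1')
a=cv2.resize(im[200:350,290:450],(640,600),interpolation=cv2.INTER_CUBIC)
cv2.imwrite('pics/c1.png',a)"
```

```text
p [0.4482 0.1599 0.161 ] ydir [ 0.2349 -0.972   0.0001] zdir [-0.0004 -0.0002 -1.    ] q6 1.6241434305381972 t 5.85 w 0.628423210983663 F [ 0.0456 -0.0677 -0.589 ]
(0.446, 0.1668, 0.16) -> d [-0.0005 -0.0072  0.001 ]
(0.446, 0.1668, 0.08) -> d [-0.0005 -0.0072  0.081 ]
roll -0.0830117789604401
```

View pics/c1.png

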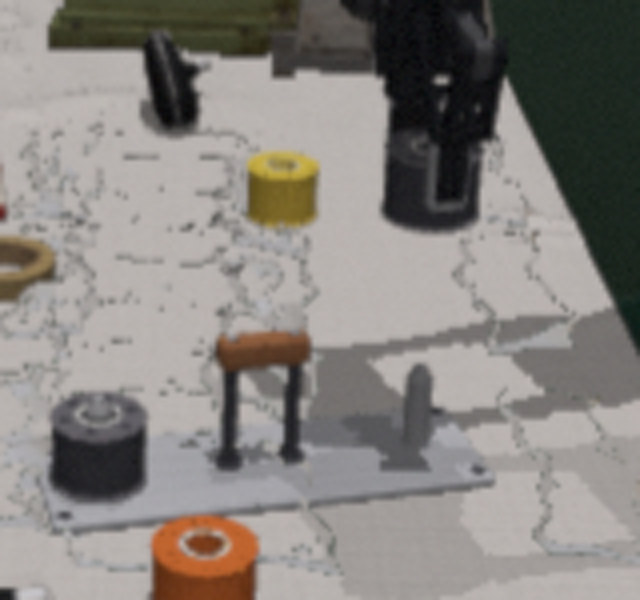

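The side view shows the held reel at crop (431,180), with its underside level. The empty spindle stands at crop (418,410), and the loaded reel and bar are undisturbed. I'll measure reel and spindle with this same camera to align them.

Run:
```python
from go import *
from scipy.optimize import least_squares
S=cloud("side",np.load("side1.npy").astype(float))
def fit(u0,u1,v0,v1,z0,z1,r,g):
    Q=S[v0:v1,u0:u1].reshape(-1,3);Q=Q[(Q[:,2]>z0)&(Q[:,2]<z1)&(np.hypot(*(Q[:,:2]-g).T)<r+.012)]
    f=least_squares(lambda c:np.hypot(Q[:,0]-c[0],Q[:,1]-c[1])-r,g,loss="soft_l1",f_scale=.001)
    print(len(Q),f.x,np.abs(f.fun).mean(),"z",Q[:,2].min(),Q[:,2].max(),"xr",Q[:,0].min(),Q[:,0].max(),"midx",(Q[:,0].min()+Q[:,0].max())/2)
fit(380,415,230,262,.14,.162,.027,np.array([.448,.160]))
fit(380,415,230,262,.14,.175,.027,np.array([.448,.160]))
fit(300,330,295,330,.012,.045,.027,np.array([.6244,.21]))
fit(385,405,288,316,.012,.048,.0075,np.array([.446,.167]))
Q=S[228:262,380:415].reshape(-1,3);Q=Q[(abs(Q[:,0]-.448)<.05)&(abs(Q[:,1]-.16)<.05)];print(np.percentile(Q[:,2],[0,1,5,50]))
```

```text
141 [0.4458 0.1569] 0.0012605899887832498 z 0.14809753028538575 0.16194570741886477 xr 0.42136704024376526 0.4729515277421803 midx 0.4471592839929728
247 [0.4456 0.1575] 0.0022049633047112123 z 0.14809753028538575 0.17493445437608846 xr 0.42136704024376526 0.4729515277421803 midx 0.4471592839929728
315 [0.6255 0.2064] 0.0012061534376115754 z 0.012078517442679071 0.044352366882401295 xr 0.5997406789614877 0.6502969978523012 midx 0.6250188384068944
93 [0.4465 0.1656] 0.0010033869568102424 z 0.012126852175890712 0.04759216463865501 xr 0.4392297565283606 0.4539186701779305 midx 0.44657421335314557
[0.1481 0.1497 0.1515 0.1819]
```

>>> step_arm:
  commands:
    - {"fingers": 1,"dx": 0,"dy": -0.007,"dz": 0.02,"roll": 0}
    - {"fingers": 1,"dx": 0,"dy": -0.007,"dz": 0.05,"roll": 0}
    - {"fingers": 1,"dx": 0,"dy": -0.007,"dz": 0.075,"roll": 0}
    - {"fingers": 1,"dx": 0,"dy": -0.007,"dz": 0.08,"roll": 0}
    - {"fingers": 1,"dx": 0,"dy": -0.007,"dz": 0.08,"roll": 0}
    - {"fingers": 1,"dx": 0,"dy": -0.007,"dz": 0.08,"roll": 0}

```text
time: 6.7
tool_pos: [0.4475, 0.1679, 0.0826]
tcp_rot: [-3.119, -0.374, -0.004]
wrist_force: [-0.5, -0.4, -1.9]
width: 0.622
grip_force: 42.6
```

```bash
python3 -c "
from go import *
plan((.4468,.1668,.08),(.4468,.1668,.019),yaw=1.8094)"
```

```text
p [0.4475 0.1679 0.0826] ydir [ 0.2364 -0.9717 -0.0001] zdir [ 0.0023  0.0007 -1.    ] q6 1.638968035453653 t 6.7 w 0.6224954134051918 F [-0.5178 -0.4462 -1.8832]
(0.4468, 0.1668, 0.08) -> d [-0.0009  0.0009  0.0026]
(0.4468, 0.1668, 0.019) -> d [-0.001   0.0009  0.0636]
roll 0.0013354798901730192
```

>>> step_arm:
  commands:
    - {"fingers": 1,"dx": -0.001,"dy": 0.001,"dz": 0.01,"roll": 0}
    - {"fingers": 1,"dx": -0.001,"dy": 0.001,"dz": 0.02,"roll": 0}
    - {"fingers": 1,"dx": -0.001,"dy": 0.001,"dz": 0.03,"roll": 0}
    - {"fingers": 1,"dx": -0.001,"dy": 0.001,"dz": 0.035,"roll": 0}
    - {"fingers": 1,"dx": -0.001,"dy": 0.001,"dz": 0.035,"roll": 0}

```text
time: 7.32
tool_pos: [0.4455, 0.1664, 0.0458]
tcp_rot: [3.119, 0.374, -0.001]
wrist_force: [2.5, 0.5, -2.7]
width: 0.625
grip_force: 42.6
```

>>> step_arm:
  commands:
    - {"fingers": 1,"dx": 0.0015,"dy": 0,"dz": 0.005,"roll": 0}
    - {"fingers": 1,"dx": 0.0015,"dy": 0,"dz": 0.012,"roll": 0}
    - {"fingers": 1,"dx": 0.0015,"dy": 0,"dz": 0.018,"roll": 0}
    - {"fingers": 1,"dx": 0.0015,"dy": 0,"dz": 0.022,"roll": 0}
    - {"fingers": 1,"dx": 0.0015,"dy": 0,"dz": 0.022,"roll": 0}

```text
time: 7.95
tool_pos: [0.4465, 0.1666, 0.0238]
tcp_rot: [3.119, 0.374, -0.002]
wrist_force: [0.2, 0.2, -1.1]
width: 0.626
grip_force: 42.6
```

>>> step_arm:
  commands:
    - {"fingers": 1,"dx": 0,"dy": 0,"dz": 0.003,"roll": 0}
    - {"fingers": 1,"dx": 0,"dy": 0,"dz": 0.005,"roll": 0}
    - {"fingers": 1,"dx": 0,"dy": 0,"dz": 0.005,"roll": 0}

```text
time: 8.32
tool_pos: [0.4473, 0.1669, 0.0209]
tcp_rot: [3.119, 0.374, -0.0]
wrist_force: [-4.5, -1.9, 11.8]
width: 0.628
grip_force: 43.7
```

Contact at TCP 0.021, exactly 8 mm above the contact height at the grasp: it is seated. Release and rise.

>>> step_arm:
  commands:
    - {"fingers": 1,"dx": 0,"dy": 0,"dz": -0.002,"roll": 0}
    - {"fingers": -1,"dx": 0,"dy": 0,"dz": -0.002,"roll": 0}
    - {"fingers": -1,"dx": 0,"dy": 0,"dz": -0.002,"roll": 0}
    - {"fingers": -1,"dx": 0,"dy": 0,"dz": -0.002,"roll": 0}
    - {"fingers": -1,"dx": 0,"dy": 0,"dz": -0.002,"roll": 0}
    - {"fingers": -1,"dx": 0,"dy": 0,"dz": -0.002,"roll": 0}

```text
time: 9.07
tool_pos: [0.4469, 0.1667, 0.0212]
tcp_rot: [3.119, 0.374, -0.0]
wrist_force: [-0.3, -0.1, -0.0]
width: 1.004
grip_force: 0.0
```

>>> step_arm:
  commands:
    - {"fingers": -1,"dx": 0,"dy": 0,"dz": -0.02,"roll": 0}
    - {"fingers": -1,"dx": 0,"dy": 0,"dz": -0.05,"roll": 0}
    - {"fingers": -1,"dx": 0,"dy": 0,"dz": -0.09,"roll": 0}
    - {"fingers": -1,"dx": 0,"dy": 0,"dz": -0.13,"roll": 0}
    - {"fingers": -1,"dx": 0,"dy": 0,"dz": -0.16,"roll": 0}
    - {"fingers": -1,"dx": 0,"dy": 0,"dz": -0.18,"roll": 0}
    - {"fingers": -1,"dx": 0,"dy": 0,"dz": -0.18,"roll": 0}

```text
time: 9.95
tool_pos: [0.4483, 0.1672, 0.2032]
tcp_rot: [-3.118, -0.374, -0.007]
wrist_force: [0.4, -0.4, -0.2]
width: 0.999
grip_force: 0.0
```

Run:
```python
from m import *
from go import *
im,S=snap('side','side2');im2,W=snap('top','top2')
for n,a in dict(loaded=(206,238,20,.042,.054),bar=(211,276,20,.078,.1)).items():
    r=circ(W,*a);print(n,r[0],r[1],r[2],r[3])
for n,a in dict(bar=(356,288,16,.07,.1),loaded=(314,308,22,.042,.056),placed=(394,300,18,.03,.056)).items():
    r=circ(S,*a);print("side",n,r[0],r[1],r[2],r[3],np.percentile(r[4][:,2],[50,90,98]))
plan((.535,.189,.2),yaw=1.8094)
a=cv2.resize(im[200:350,290:450],(400,375),interpolation=cv2.INTER_CUBIC);b=cv2.resize(im2[210:350,140:250],(295,375),interpolation=cv2.INTER_CUBIC)
cv2.imwrite('pics/c2.png',np.hstack([a,b]))
```

```text
loaded 417 [0.6246 0.2097] 27.624479293823242 [0.6239 0.2093 0.0479]
bar 169 [0.5347 0.1884] 25.44155502319336 [0.5369 0.1865 0.0863]
side bar 214 [0.5359 0.1901] 25.461740493774414 [0.5372 0.1935 0.0824] [0.0824 0.0878 0.0889]
side loaded 271 [0.6244 0.2092] 28.63004493713379 [0.625  0.215  0.0486] [0.0486 0.0501 0.0541]
side placed 353 [0.4448 0.1664] 28.390827178955078 [0.4476 0.1794 0.0475] [0.0475 0.0497 0.0531]
p [0.4466 0.1666 0.2006] ydir [ 0.2365 -0.9716  0.    ] zdir [-0.0007 -0.0002 -1.    ] q6 1.636858212600273 t 10.05 w 1.0003997852836903 F [-0.6601 -0.3254  0.2368]
(0.535, 0.189, 0.2) -> d [ 0.0912 -0.0008  0.0005]
roll 0.007958140587845719
```

View pics/c2.png

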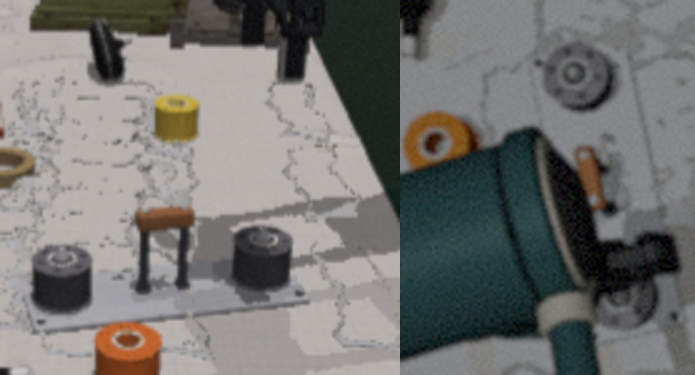

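Both reels show with spindle tips proud at crop (263,255) and (62,270), tops at 0.048: seated. On to the bar.

>>> step_arm:
  commands:
    - {"fingers": -1,"dx": 0.04,"dy": 0,"dz": 0,"roll": 0}
    - {"fingers": -1,"dx": 0.075,"dy": 0,"dz": 0,"roll": 0}
    - {"fingers": -1,"dx": 0.091,"dy": -0.0005,"dz": 0.02,"roll": 0}
    - {"fingers": -1,"dx": 0.091,"dy": -0.0005,"dz": 0.055,"roll": 0}
    - {"fingers": -1,"dx": 0.091,"dy": -0.0005,"dz": 0.08,"roll": 0}
    - {"fingers": -1,"dx": 0.091,"dy": -0.0005,"dz": 0.08,"roll": 0}
    - {"fingers": -1,"dx": 0.091,"dy": -0.0005,"dz": 0.08,"roll": 0}

```text
time: 10.92
tool_pos: [0.5352, 0.1887, 0.1212]
tcp_rot: [3.119, 0.374, -0.001]
wrist_force: [1.5, -0.4, -0.4]
width: 1.003
grip_force: 0.0
```

```bash
python3 -c "
from go import *
plan((.535,.1885,.06),yaw=1.8094)"
```

```text
p [0.5352 0.1887 0.1212] ydir [ 0.2365 -0.9716  0.    ] zdir [-0.0005 -0.0001 -1.    ] q6 1.6271592205149066 t 10.925 w 1.002922561882518 F [ 1.482  -0.4417 -0.3627]
(0.535, 0.1885, 0.06) -> d [-0.0003  0.0002  0.0612]
roll 0.008652588435438702
```

>>> step_arm:
  commands:
    - {"fingers": -1,"dx": 0,"dy": 0,"dz": 0.03,"roll": 0}
    - {"fingers": -1,"dx": 0,"dy": 0,"dz": 0.05,"roll": 0}
    - {"fingers": -1,"dx": 0,"dy": 0,"dz": 0.061,"roll": 0}
    - {"fingers": -1,"dx": 0,"dy": 0,"dz": 0.061,"roll": 0}
    - {"fingers": 1,"dx": 0,"dy": 0,"dz": 0.061,"roll": 0}
    - {"fingers": 1,"dx": 0,"dy": 0,"dz": 0.061,"roll": 0}
    - {"fingers": 1,"dx": 0,"dy": 0,"dz": 0.061,"roll": 0}
    - {"fingers": 1,"dx": 0,"dy": 0,"dz": 0.061,"roll": 0}
  squeeze: 30

```text
time: 11.92
tool_pos: [0.5356, 0.1885, 0.0606]
tcp_rot: [3.119, 0.375, 0.001]
wrist_force: [0.4, 0.5, -4.7]
width: 0.177
grip_force: 33.5
```

>>> step_arm:
  commands:
    - {"fingers": 1,"dx": 0,"dy": 0,"dz": 0,"roll": 0}
    - {"fingers": 1,"dx": 0,"dy": 0,"dz": 0,"roll": 0}
    - {"fingers": 1,"dx": 0,"dy": 0,"dz": 0,"roll": 0}
    - {"fingers": 1,"dx": 0,"dy": 0,"dz": 0,"roll": 0}
    - {"fingers": 1,"dx": 0,"dy": 0,"dz": 0,"roll": 0}
    - {"fingers": 1,"dx": 0,"dy": 0,"dz": 0,"roll": 0}
  squeeze: 100

```text
time: 12.68
tool_pos: [0.5356, 0.1885, 0.0607]
tcp_rot: [3.119, 0.374, 0.001]
wrist_force: [0.3, -3.4, 6.0]
width: 0.169
grip_force: 98.2
```

>>> step_arm:
  commands:
    - {"fingers": 1,"dx": 0,"dy": 0,"dz": -0.005,"roll": 0}
    - {"fingers": 1,"dx": 0,"dy": 0,"dz": -0.012,"roll": 0}
    - {"fingers": 1,"dx": 0,"dy": 0,"dz": -0.02,"roll": 0}
    - {"fingers": 1,"dx": 0,"dy": 0,"dz": -0.025,"roll": 0}
    - {"fingers": 1,"dx": 0,"dy": 0,"dz": -0.025,"roll": 0}
    - {"fingers": 1,"dx": 0,"dy": 0,"dz": -0.025,"roll": 0}

```text
time: 13.42
tool_pos: [0.5351, 0.1887, 0.0852]
tcp_rot: [3.119, 0.374, -0.0]
wrist_force: [0.3, -0.1, -5.7]
width: 0.172
grip_force: 97.6
```

```bash
cat > tilt.py <<'E'
from go import *
import sys
im,S=snap('side',sys.argv[1]);s=read_state();z=s["tool_pos"][2]
print(s["tool_pos"],s["wrist_force"],s["torque"],s["width"],s["grip_force"])
# fit the plate plane: points near nominal plate height in caddy frame
a=1.8094-np.pi/2;c,n=np.cos(a),np.sin(a)
P=S.reshape(-1,3);P=P[~np.isnan(P[:,0])];D=P[:,:2]-s["tool_pos"][:2]
L=D@[c,n];X=D@[-n,c];h=P[:,2]-(z-.0607)
for nm,m in dict(plate=(abs(L)<.12)&(abs(X)<.04)&(abs(h-.008)<.009),tops=(abs(abs(L)-.089)<.027)&(abs(X)<.027)&(abs(h-.048)<.007)).items():
    A=np.c_[L[m],X[m],np.ones(m.sum())]
    k=np.linalg.lstsq(A,h[m],rcond=None)[0];r=h[m]-A@k;g=abs(r)<.003;k=np.linalg.lstsq(A[g],h[m][g],rcond=None)[0]
    print(nm,m.sum(),"tilt deg",np.degrees(k[:2]),"h0",k[2],"top medians",np.median(h[m&(L>.03)]),np.median(h[m&(L<-.03)]))
cv2.imwrite(f"pics/{sys.argv[1]}c.png",cv2.resize(im[170:350,270:462],(640,600),interpolation=cv2.INTER_CUBIC))
E
python3 tilt.py side3
```

```text
[0.535  0.1887 0.085 ] [ 0.513   0.329  -4.8531] [0.0196 0.0226 0.0091] 0.168605345831382 97.59949564933777
plate 1582 tilt deg [-0.0355 -0.5301] h0 0.008995477187427053 top medians 0.008893208415047892 0.00906117917652912
tops 519 tilt deg [ 0.0562 -1.7878] h0 0.048683438674748995 top medians 0.04870454374230201 0.048519510072725
```

Level and holding the full weight. Lift to about 15 cm.

>>> step_arm:
  commands:
    - {"fingers": 1,"dx": 0,"dy": 0,"dz": -0.01,"roll": 0}
    - {"fingers": 1,"dx": 0,"dy": 0,"dz": -0.03,"roll": 0}
    - {"fingers": 1,"dx": 0,"dy": 0,"dz": -0.05,"roll": 0}
    - {"fingers": 1,"dx": 0,"dy": 0,"dz": -0.07,"roll": 0}
    - {"fingers": 1,"dx": 0,"dy": 0,"dz": -0.09,"roll": 0}
    - {"fingers": 1,"dx": 0,"dy": 0,"dz": -0.11,"roll": 0}
    - {"fingers": 1,"dx": 0,"dy": 0,"dz": -0.12,"roll": 0}
    - {"fingers": 1,"dx": 0,"dy": 0,"dz": -0.127,"roll": 0}

```text
time: 14.48
tool_pos: [0.5353, 0.1887, 0.2129]
tcp_rot: [-3.119, -0.374, -0.001]
wrist_force: [0.0, -0.5, -5.4]
width: 0.168
grip_force: 97.6
```

>>> step_arm:
  commands:
    - {"fingers": 1,"dx": 0,"dy": 0,"dz": 0,"roll": 0}
    - {"fingers": 1,"dx": 0,"dy": 0,"dz": 0,"roll": 0}
    - {"fingers": 1,"dx": 0,"dy": 0,"dz": 0,"roll": 0}
    - {"fingers": 1,"dx": 0,"dy": 0,"dz": 0,"roll": 0}
    - {"fingers": 1,"dx": 0,"dy": 0,"dz": 0,"roll": 0}
    - {"fingers": 1,"dx": 0,"dy": 0,"dz": 0,"roll": 0}
    - {"fingers": 1,"dx": 0,"dy": 0,"dz": 0,"roll": 0}
    - {"fingers": 1,"dx": 0,"dy": 0,"dz": 0,"roll": 0}

```text
time: 15.48
tool_pos: [0.5353, 0.1888, 0.2124]
tcp_rot: [-3.119, -0.374, -0.0]
wrist_force: [-0.6, 0.8, -5.4]
width: 0.165
grip_force: 97.7
```

```bash
python3 tilt.py side4
```

```text
[0.5353 0.1888 0.2123] [-0.2276  0.2245 -5.9733] [-0.0522  0.0272  0.0098] 0.16519050584498585 97.64625906944275
plate 1476 tilt deg [ 0.0779 -0.6241] h0 0.008773671153889852 top medians 0.008752251162181035 0.008612472096843099
tops 485 tilt deg [-0.0125 -2.8772] h0 0.04842787356522452 top medians 0.048500577584239424 0.048302229622701226
```

View pics/side4c.png

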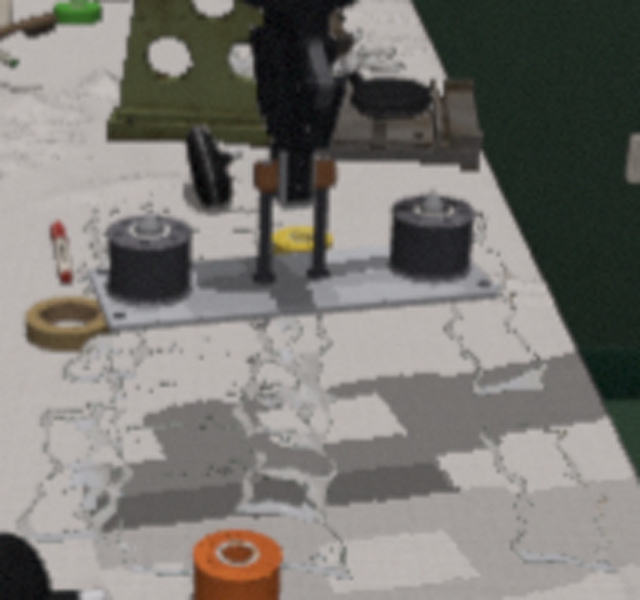

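The caddy hangs level about 15 cm up, held at the bar at (295,175), with both reels seated at (150,255) and (432,235). Handing in.

```bash
python3 -c "
from h import *
print(finish_job())"
```

```text
the job is handed in; nothing more can be done
None
```

The spare reel is fully down on the empty spindle, and I handed the job in with the arm holding the loaded caddy level by its grip bar about 15 cm up, both reels aboard, at about 16 s; the verdict was not returned.

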